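# Dock the weighed sweets pail and lock its collar

### The job

The zinc pail of sweets on the shop scale has been weighed. Lift it off the scale by its handle, which has flopped over, and, keeping it upright, set it down gently into the open round dock beside, its two foot lugs going down through the gaps in the steel collar until it sits fully home; let go, then swing the collar's post a quarter turn clockwise, past the click to its stop, so that the pail is locked in. Leave everything else on the table where it is.

Things in the scene. Friction and masses are not known exactly. Their poses are not given: they have to be found in the camera images.
- pail: Lidded grey zinc pail, cylinder 92 mm in diameter (lid 95), 106 mm tall, foot bevelled 1.5 mm, 0.4-0.7 kg. Origin: centre of its underside, z up. Two lugs at the foot along its +y and -y: 24 mm wide, out to 60 mm from the axis, 4-12 mm above the underside. Bail pivots above them at y = +-52, z = 88 mm; bail hinge axis = pail y. Same after a half turn. Starts on the scale's pan.
- bail_grip (a point): Middle of the bail handle's wooden roll, 20 mm in diameter, 64 mm long along pail y, on 5 mm wire legs, 75 mm from the pivots (frame's z: pivots to roll). Upright, it is 163 mm over the pail's underside, 47 mm free below it. A light push swings it; it stays where left. Held by it, the unevenly filled pail hangs leaning up to 13 degrees about its y, unmeasured.
- bail (a joint): Lean of the bail in rad: 0 upright, positive leans to the pail's +x; starts between -0.75 and 0.75, limits -1.0 and 1.0.
- scale: Fixed shop scale, white body 190 x 170 mm, round steel pan 144 mm in diameter whose flat top is 78 mm above the origin. Origin: centre of its underside on the table, z up.
- dock: Fixed dock: wooden board 190 x 170 mm (x, y), 12 mm thick, with a round seat inside a turning steel collar (142 mm outside diameter, 128 inside, top 38 mm above the table) and a black catch housing at +x. Origin: under the board's centre, on the table; z up.
- dock_seat (a point): Centre of the dock's flat floor, 14 mm above the table, where the pail's underside must rest; axes as the dock's. Two collar tabs (110 degree arcs, in to radius 50 mm) hang 16-23 mm above it; at collar 0 they are centred on +x and -x, the gaps on +y and -y. Pail y goes along this y, either way round, within 0.3 rad. A pail caught on tabs sits up to 23 mm too high or tilted. Radial play 4 mm.
- collar (a joint): Collar angle in rad about the dock's vertical axis: 0 open, pi/2 locked at a hard stop; grows clockwise seen from above. Starts between 0 and 0.12. Stays where left (about 1 N at the post moves it); between 1.2 and 1.4 a spring catch resists with about 4 N at the post, then clicks past. Locked, the tabs lie over the pail's lugs.
- collar_post (a point): Grip point on the axis of the collar's upright pale wooden post (24 mm in diameter), 125 mm from the collar's axis, 64 mm above the table, 18 mm below the post's top and 32 mm above the flat arm carrying it. At collar 0 it lies in the dock's direction 225 degrees (-x, -y), at pi/2 in 135 degrees (-x, +y): it swings past the side nearest the robot.
- jar: Bystander: loose amber glass jar, 84 mm diameter, 170 mm tall; origin under its centre.
- scoop: Bystander: loose steel sweet scoop, about 180 mm long and 54 mm wide, lying flat, 25 mm tall; origin near its middle, on the table.
- dish: Bystander: loose glass bowl, 130 mm diameter, 50 mm tall; origin under its centre.
- candle: Bystander: loose white candle on a turned foot, 90 mm diameter, 170 mm tall; origin under its centre.
- tub: Bystander: loose open aluminium pot, 100 mm diameter, 100 mm tall; origin under its centre.
- spatula: Bystander: loose spatula lying flat on the table.

How it is judged:
By the outcome, as a careful person would: the job done as asked, in the order asked, and still so for the second after the job is handed in, with the robot touching nothing.
It also fails if it takes over 72 s, if anything falls off the work surface, if the arm or the gripper's body presses on something with over 40 N, if the wrist force passes 120 N, or if a joint passes its speed limit or range.

### The arm

A 6-joint arm with a two-finger parallel gripper is mounted at the origin on the work surface. World frame = base frame: x ahead of the robot, y to its left, z up, the work surface at z = 0. Lengths are in m, angles in degrees, forces in N, time in s.
With the tool pointing down it reaches from about 0.4 to 0.825 m from the base axis. Payload 7 kg.
Tool frame: the origin (TCP) lies at the very end of the fingers, on their centre line; the grasp point (between the pads) lies 19 mm behind it; z points along the fingers, y is the line along which they close (so a half turn about z gives the same grasp; the last joint's range is limited). The gripper opens to 88 mm and grips with 3 to 60 N. Pads are 19 mm wide; open, the fingers measure 130 mm over their backs; the gripper's body (78 mm by 193 mm) begins 47 mm behind the grasp point.
Start: joints at [-60.384, 20.546, 0.682, 0, -70.136, -16.507], TCP at [0.153, -0.657, 0.227] pointing down, gripper open.
Joint ranges: [-176.03, 176.03], [-82.01, 121.73], [-58.28, 71.71], [-173.87, 95.51], [-174.79, -0.11], [-173.66, 173.66]. Speed limits (degrees/s): [136.94, 136.94, 172.46, 180, 180, 180].

### API

Orientations are given as [roll, pitch, yaw] about the fixed x, y, z axes, in that order (R = Rz(yaw) Ry(pitch) Rx(roll)).
In Python, from plant import get_state, imaging, r, finder gives the robot as it stands.
- The arm moves only by the shell command python3 -m handwheel 'ROWS' [FORCE]. ROWS is JSON, a list of rows, each a list of 5 numbers: the closure, from 0 (fully open) to 1 (shut), then the shift along the world's x, y, z in cm, then the turn about the world's z in degrees. A call has 1 to 8 rows; each row is the pose to reach, as a shift and turn from the pose commanded when the call began; what a row does not reach only later rows make up. A row lasts 1/8 s, in which the tool goes at most 62.5 mm and 10.7 degrees, less where a joint would pass 70% of its speed; a pose out of reach is approached as far as the arm can. A call with a gripper value outside its range is refused whole. The fingers move at their own pace and stop on an object; FORCE is the grip in N (left out, the last holds). Time passes only in rows, so rows that repeat a pose let the fingers close. It gives the time, the measured TCP pose, the force, the opening and the grip force at its end, in the units of the state.
- get_state(): the state, without advancing time (a new reading comes with each control period).
- imaging.capture(name): name is "side" or "top" or "wrist"; returns (picture, depth): 400x640x3 uint8, red, green, blue; 400x640 float32, m along the optical axis (not along the pixel's ray), 0 where there is no reading.
- imaging.get_calibration(name): a dict with "fx", "fy", "cx", "cy" (pixels), "dist" ([k1, k2, p1, p2, k3] as OpenCV has them; the pictures are not rectified), "rvec" (rotation vector, rad) and "tvec" (3), from world to camera coordinates, as OpenCV has them; the wrist camera has in their place "hand_eye" (4x4, takes a point from camera to tool coordinates, whose origin is the TCP and whose axes are the flange's). Camera axes: x right, y down, z forward; pixel columns grow to the right and rows downward; lengths in m; the calibration is good to about 2 mm. A picture is of the moment at which its call begins: read the wrist's pose just before it. get_calibration takes no time and is no camera call.
- r.close_job(): hands the job in; it is judged then, once.
Trained networks look in the newest picture that a camera, given by its name, has taken for a name from the list of things; names that differ only in an ending like _2 or _b are one class to them, and where a whole thing is asked for, a point or a joint stands for the part that bears it (a point fixed in the world has none). Each returns a list of dicts, best first, with "p" (0 to 1); they miss things now and then, are a little off and sometimes report something else, mostly with a low value. They report only what shows in the picture. A call takes as long as a camera call.
- finder.cut_out(camera, query): "region" (400x640 bool, what is visible of it) and "pixel" ([column, row] in pixels, amid what is visible of it).
The state is a dict: "time_s": time; "joints": joint angles; "qd": joint speeds; "joint_torque": joint torques, N m; "tcp_pos": TCP position; "eef_rot": TCP orientation; "contact_force": force on the tool from outside, world axes, zero at the start; "moment": the same for the moment, N m; "gripper_width": finger opening in m; "gripper_force": force on a finger pad.
Only numpy, scipy, OpenCV 4.12 (cv2) and the standard library are available. Lean on these libraries where they do the work, as an engineer would, in place of code of your own. Each camera call takes 0.05 s, during which the arm holds its last target. There are 200 camera calls.

## Working session

There is one attempt and no reset: what is moved stays moved. The work goes in short steps, Python scripts to look and compute and a shell command to move; the robot and the scene stay as the last step left them, time stands still between calls to the robot, and variables do not carry over. Pictures are saved under pics/ and viewed, at most 10 in all, crops included, and the job is handed in when it is done.

```bash
mkdir -p pics; ls
cat > h.py <<'E'
import numpy as np, cv2
from plant import get_state, imaging, r, finder
from scipy.spatial.transform import Rotation as R
def shot(cam,name=None):
    s=get_state(); im,d=imaging.capture(cam)
    if name: cv2.imwrite(f'pics/{name}.png',im[:,:,::-1])
    c=imaging.get_calibration(cam)
    if 'hand_eye' in c:
        T=np.eye(4); T[:3,:3]=R.from_euler('xyz',s['eef_rot'],degrees=True).as_matrix(); T[:3,3]=s['tcp_pos']
        M=T@np.array(c['hand_eye'])
    else:
        M=np.eye(4); Rm=cv2.Rodrigues(np.array(c['rvec'],float))[0]; M[:3,:3]=Rm.T; M[:3,3]=-Rm.T@np.array(c['tvec'],float).ravel()
    return im,d,c,M
def cloud(d,c,M):
    "400x640x3 world points"
    v,u=np.mgrid[0:d.shape[0],0:d.shape[1]]
    K=np.array([[c['fx'],0,c['cx']],[0,c['fy'],c['cy']],[0,0,1]],float)
    n=cv2.undistortPoints(np.stack([u,v],-1).reshape(-1,1,2).astype(float),K,np.array(c['dist'],float)).reshape(*d.shape,2)
    P=np.concatenate([n*d[...,None],d[...,None]],-1)
    W=P@M[:3,:3].T+M[:3,3]; W[d<=0]=np.nan
    return W
E
python3 - <<'E'
from h import *
print(get_state())
im,d,c,M=shot('top','top0'); W=cloud(d,c,M); np.save('Wtop.npy',W)
print(c)
for q in ['pail','bail_grip','scale','dock','collar','collar_post','jar','scoop','dish','candle','tub','spatula']:
    for o in finder.cut_out('top',q)[:2]:
        P=W[o['region']]; print(q,round(o['p'],2),np.round(o['pixel']),o['region'].sum(),np.round(np.nanmedian(P,0),3),np.round(np.nanpercentile(P,2,axis=0),3),np.round(np.nanpercentile(P,98,axis=0),3))
shot('side','side0')
E
```

```text
pics
{'time_s': 0.0, 'joints': array([-6.03832296e+01,  2.05913246e+01,  6.33973143e-01, -1.66172747e-02,
       -7.01344257e+01, -1.65092193e+01]), 'qd': array([ 0.00741716,  0.00209791, -0.08522796,  0.01870464,  0.00131119,
        0.09184535]), 'joint_torque': array([ 8.14086507e-04, -5.82710409e+01,  2.93052667e+01,  6.99704647e+00,
        6.83742706e-03, -1.62142242e-04]), 'tcp_pos': array([ 0.15295371, -0.65695999,  0.22563645]), 'eef_rot': array([ 1.79907567e+02, -1.11050661e-02, -1.66898099e+02]), 'contact_force': array([-0.65353747, -0.77364016,  0.39746778]), 'moment': array([-0.03868324,  0.01166741,  0.04153482]), 'gripper_force': 0.0, 'gripper_width': 0.0872463279798451}
{'fx': 488.55025792304116, 'fy': 488.55025792304116, 'cx': 320.75800617155227, 'cy': 203.13805866422177, 'dist': array([-0.01762812,  0.        ,  0.        ,  0.        ,  0.        ]), 'rvec': array([ 2.13091946, -2.14368023,  0.1413758 ]), 'tvec': array([0.02009479, 0.5731127 , 1.75949515])}
pail 0.6 [268. 192.] 753 [0.602 0.198 0.182] [0.556 0.155 0.087] [0.652 0.25  0.239]
bail_grip 0.69 [256. 192
[... 766 characters left out ...]
65] [ 0.725 -0.032  0.033] [0.795 0.042 0.178]
scoop 0.85 [318. 258.] 429 [0.37  0.029 0.008] [ 0.344 -0.082 -0.005] [0.395 0.081 0.028]
scoop 0.44 [372. 199.] 2321 [ 0.586 -0.181  0.015] [ 0.495 -0.273  0.003] [ 0.683 -0.093  0.047]
dish 0.84 [211. 195.] 915 [0.617 0.429 0.021] [ 0.555  0.365 -0.001] [0.67  0.479 0.053]
candle 0.72 [445. 181.] 530 [ 0.647 -0.429  0.074] [ 0.616 -0.49  -0.001] [ 0.693 -0.401  0.164]
candle 0.5 [380. 212.] 640 [ 0.551 -0.204  0.036] [ 0.509 -0.283  0.012] [ 0.655 -0.113  0.083]
tub 0.7 [446. 248.] 862 [ 0.411 -0.445  0.029] [ 0.364 -0.508 -0.002] [ 0.457 -0.371  0.103]
spatula 0.75 [190. 250.] 630 [0.401 0.505 0.005] [ 0.372  0.302 -0.006] [0.435 0.569 0.025]
```

Run:
```python
import cv2,numpy as np
a=cv2.imread('pics/top0.png')[130:290,170:470]; a=cv2.resize(a,None,fx=2.5,fy=2.5,interpolation=cv2.INTER_CUBIC)
cv2.imwrite('pics/topc.png',a)
```

```text
(no output)
```

View pics/topc.png

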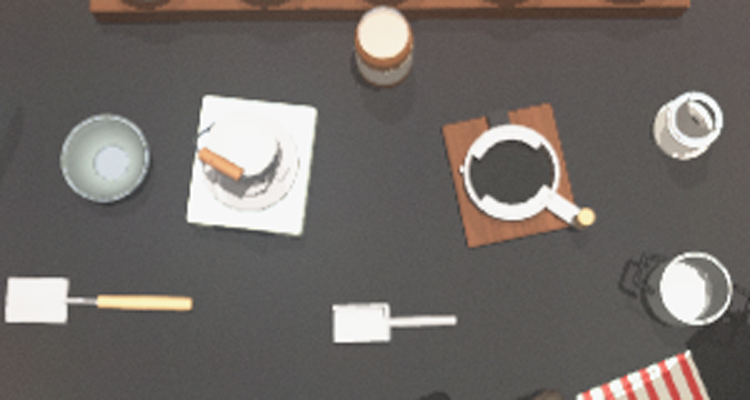

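View pics/side0.png

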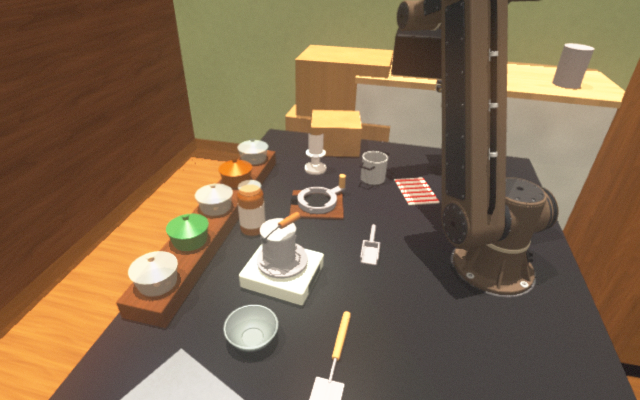

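The top crop shows the pail on the scale with its bail leaning toward the robot-left (roll at crop 220,163). The dock has its post at crop (585,217) and its housing at (497,117), and the jar stands between them, further back. The side view agrees. Next I'll get rough poses from the depth.

Run:
```python
from h import *
W=np.load('Wtop.npy')
def sel(x0,x1,y0,y1,z0,z1):
    with np.errstate(invalid='ignore'):
        m=(W[...,0]>x0)&(W[...,0]<x1)&(W[...,1]>y0)&(W[...,1]<y1)&(W[...,2]>z0)&(W[...,2]<z1)
    return W[m]
def rect(P): return cv2.minAreaRect((P[:,:2]*1000).astype(np.float32))
def circ(P): return cv2.minEnclosingCircle((P[:,:2]*1000).astype(np.float32))
P=sel(.5,.7,.08,.3,.178,.192); print('lid',len(P),np.median(P,0),circ(P))
P=sel(.5,.7,.08,.3,.215,.26); print('roll',len(P),P.mean(0),rect(P))
P=sel(.45,.75,.08,.33,.03,.06); print('scale body',len(P),rect(P))
P=sel(.45,.75,-.3,-.05,.006,.06); print('dock',len(P),rect(P))
P=sel(.45,.75,-.3,-.05,.033,.043); print('collar',len(P),circ(P))
P=sel(.45,.75,-.3,-.05,.07,.1); print('post',len(P),P.mean(0))
print(imaging.get_calibration('wrist'))
```

```text
lid 382 [0.61328282 0.19822922 0.18258208] ((604.7333984375, 202.86761474609375), 52.83633804321289)
roll 138 [0.57166901 0.22108654 0.23304617] ((572.69384765625, 222.57801818847656), (98.38800048828125, 20.41350555419922), 61.03392028808594)
scale body 951 ((600.201171875, 204.18634033203125), (171.59896850585938, 192.44891357421875), 83.11510467529297)
dock 2436 ((600.1354370117188, -175.15541076660156), (248.86749267578125, 299.7637634277344), 89.83995056152344)
collar 404 ((592.1119384765625, -213.24154663085938), 107.8204345703125)
post 36 [ 0.51572236 -0.28114941  0.08090376]
{'fx': 303.1630655086511, 'fy': 303.1630655086511, 'cx': 320.02941981915194, 'cy': 199.37858892629586, 'dist': array([0.01508777, 0.        , 0.        , 0.        , 0.        ]), 'hand_eye': array([[-6.76291221e-05, -9.67616611e-01, -2.52424422e-01,
         6.79611865e-02],
       [ 9.99999891e-01, -1.82042358e-04,  4.29903312e-04,
         9.65173221e-04],
       [-4.61933523e-04, -2.52424365e-01,  9.67616518e-01,
        -1.58065251e-01],
       [ 0.00000000e+00,  0.00000000e+00,  0.00000000e+00,
         1.00000000e+00]])}
```

```bash
python3 -m handwheel '[[0,0,0,6.25,0],[0,0,0,12.5,0],[0,0,0,16,0],[0,6,5,16,0],[0,11,8,16,0],[0,16,12,16,0],[0,20,17,16,0],[0,23,22,16,0]]'
```

```text
time_s: 1.7
tcp_pos: [0.3792, -0.4439, 0.3862]
eef_rot: [180.0, -0.0, -166.9]
contact_force: [0.9, 0.3, -0.1]
gripper_width: 0.0878
gripper_force: 0.0
```

```bash
python3 -m handwheel '[[0,4,5,0,0],[0,8,10,0,0],[0,12,15,0,0],[0,15,20,0,0],[0,18,25,0,0],[0,18,25,0,0],[0,18,25,0,0]]'
python3 - <<'E'
from h import *
im,d,c,M=shot('wrist','w1'); W=cloud(d,c,M); np.savez('w1.npz',W=W,im=im)
for q in ['dock','collar','collar_post']:
    for o in finder.cut_out('wrist',q)[:1]: print(q,o['p'],o['pixel'],o['region'].sum(),np.nanmedian(W[o['region']],0))
E
```

```text
time_s: 2.58
tcp_pos: [0.5579, -0.1953, 0.3866]
eef_rot: [-180.0, -0.0, -166.8]
contact_force: [-0.1, 0.1, 0.4]
gripper_width: 0.0875
gripper_force: 0.0
dock 0.9 [323.2, 172.6] 10264 [ 0.58079458 -0.18184976  0.01368276]
collar 0.62 [312.3, 154.6] 3032 [ 0.55013468 -0.20108285  0.03696295]
collar_post 0.79 [309.8, 155.4] 2692 [ 0.5497375  -0.20353303  0.03710971]
```

View pics/w1.png

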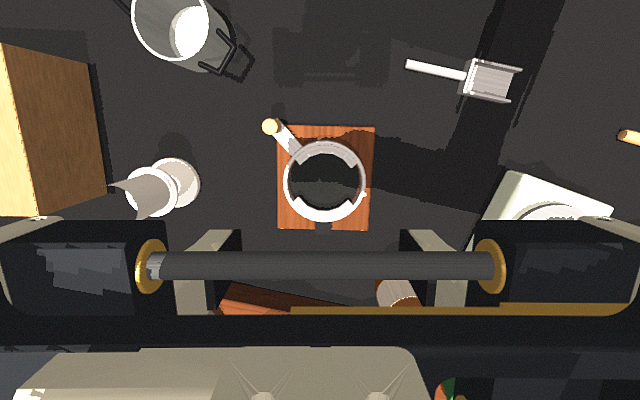

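The wrist view shows the whole dock with its collar centred at about (323,180). The post is at (270,126), the housing at (323,226), and the gaps lie left and right of the collar. I'll fit the geometry to this.

Run:
```python
from h import *
from scipy.optimize import least_squares
W=np.load('w1.npz')['W']
x,y,z=W[...,0],W[...,1],W[...,2]
near=(np.hypot(x-.585,y+.18)<.2)
board=near&(z>.007)&(z<.017)
P=W[board]; hist=cv2.minAreaRect((P[:,:2]*1000).astype(np.float32)); print('board',len(P),np.median(P[:,2]),hist)
ring=near&(z>.033)&(z<.044)&(np.hypot(x-.585,y+.18)<.085)
P=W[ring]; print(len(P),np.median(P[:,2]))
# outer edge
c0=np.array([.585,-.18])
for _ in range(5):
    a=np.arctan2(P[:,1]-c0[1],P[:,0]-c0[0]); rr=np.hypot(P[:,0]-c0[0],P[:,1]-c0[1])
    E=[]
    for k in np.linspace(-np.pi,np.pi,73)[:-1]:
        m=(a>=k)&(a<k+2*np.pi/72)&(rr<.078)
        if m.sum()>3: E.append(P[m][np.argmax(rr[m]),:2])
    E=np.array(E); f=lambda p:np.hypot(E[:,0]-p[0],E[:,1]-p[1])-p[2]
    s=least_squares(f,[*c0,.071],loss='soft_l1',f_scale=.001); c0=s.x[:2]
print('collar',s.x,len(E))
# tabs: inner radii by angle
Q=W[near&(z>.028)&(z<.044)]; a=np.degrees(np.arctan2(Q[:,1]-c0[1],Q[:,0]-c0[0])); rr=np.hypot(Q[:,0]-c0[0],Q[:,1]-c0[1])
print([(int(k),int(1000*np.percentile(rr[(a>=k)&(a<k+10)],3))) for k in range(-180,180,10) if ((a>=k)&(a<k+10)).sum()>3])
Q=W[near&(z>.07)&(z<.09)&(x<.56)]; p=Q.mean(0); print('post',len(Q),p,(Q.max(0)+Q.min(0))/2,np.hypot(*(p[:2]-c0)),np.degrees(np.arctan2(p[1]-c0[1],p[0]-c0[0])))
Q=W[near&(z>.03)&(np.hypot(x-c0[0],y-c0[1])>.075)&(x>.62)]; print('housing',len(Q),Q.mean(0),np.degrees(np.arctan2(Q[:,1].mean()-c0[1],Q[:,0].mean()-c0[0])))
```

```text
board 7100 0.012730706394470215 ((590.369873046875, -179.17626953125), (190.73526000976562, 170.8746337890625), 11.772592544555664)
2141 0.037230093102860184
collar [ 0.58962413 -0.17892908  0.07030705] 72
[(-180, 50), (-170, 50), (-160, 50), (-150, 50), (-140, 51), (-130, 53), (-120, 52), (-110, 63), (-100, 63), (-90, 63), (-80, 63), (-70, 63), (-60, 63), (-50, 50), (-40, 50), (-30, 50), (-20, 50), (-10, 50), (0, 51), (10, 50), (20, 50), (30, 50), (40, 50), (50, 50), (60, 51), (70, 63), (80, 63), (90, 63), (100, 64), (110, 63), (120, 63), (130, 51), (140, 50), (150, 51), (160, 50), (170, 51)]
post 210 [ 0.51720188 -0.28092303  0.08129705] [ 0.51729787 -0.28174589  0.07807905] 0.12509096203314538 -125.37719187798469
housing 188 [ 0.67311428 -0.16178578  0.03397175] 11.603443778731078
```

```bash
python3 -m handwheel '[[0,0,6,0,0],[0,0,12,0,0],[0,0,18,0,0],[0,0,24,0,0],[0,0,30,0,0],[0,0,36,0,0],[0,0,38,0,0],[0,0,38,0,0]]'
python3 - <<'E'
from h import *
im,d,c,M=shot('wrist','w2'); W=cloud(d,c,M); np.savez('w2.npz',W=W,im=im)
E
```

```text
time_s: 3.78
tcp_pos: [0.5579, 0.1849, 0.3862]
eef_rot: [-180.0, -0.0, -166.8]
contact_force: [-0.2, -0.6, 0.5]
gripper_width: 0.0877
gripper_force: 0.0
```

View pics/w2.png

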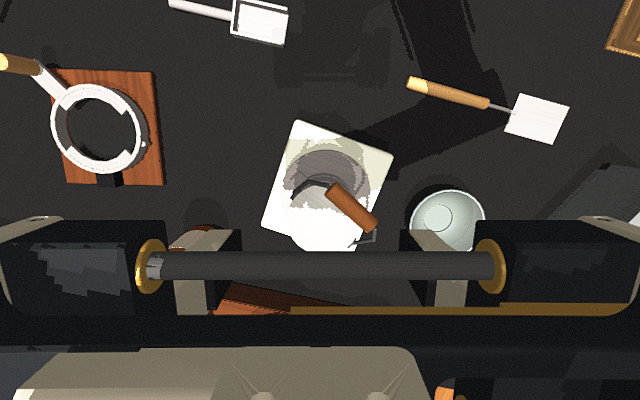

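The wrist view shows the pail on the scale at about (325,215). The roll is at (352,207), lying across the lid. I'll fit both.

Run:
```python
from h import *
from scipy.optimize import least_squares
W=np.load('w2.npz')['W']; im=np.load('w2.npz')['im'].astype(int)
x,y,z=W[...,0],W[...,1],W[...,2]
near=(np.hypot(x-.6,y-.2)<.12)
for zz in np.arange(.07,.26,.01): print(round(zz,2),(near&(z>zz)&(z<zz+.01)).sum(),end='; ')
orange=(im[...,0]>im[...,2]+40)
m=near&orange&(z>.19)&(z<.27); P=W[m]
rc=cv2.minAreaRect((P[:,:2]*1000).astype(np.float32)); print('\nroll',len(P),P.mean(0),P.max(0),rc, cv2.boxPoints(rc))
u=np.linalg.svd(P-P.mean(0),full_matrices=False)[2]; print('axes',u[0],np.degrees(np.arctan2(u[0][1],u[0][0])))
m=near&~orange&(z>.176)&(z<.192); P=W[m]; print('lid',len(P),np.median(P,0)); c0=np.array([.603,.2])
def fit(P,c0,r0):
    for _ in range(6):
        a=np.arctan2(P[:,1]-c0[1],P[:,0]-c0[0]); rr=np.hypot(*(P[:,:2]-c0).T); E=[]
        for k in np.arange(-180,180,6):
            q=(np.degrees(a)>=k)&(np.degrees(a)<k+6)
            if q.sum()>3 and rr[q].max()>.035: E.append(P[q][np.argmax(rr[q]),:2])
        E=np.array(E); s=least_squares(lambda p:np.hypot(E[:,0]-p[0],E[:,1]-p[1])-r0,c0,loss='soft_l1',f_scale=.0015); c0=s.x
    return c0,len(E),np.abs(s.fun).mean()
print('lid fit',fit(P,c0,.0475))
m=near&~orange&(z>.072)&(z<.084)&(np.hypot(x-.6,y-.2)<.09); P=W[m]; print('pan',len(P),np.median(P,0))
m=near&~orange&(z>.194)&(z<.245); P=W[m]; print('wire',len(P),P.mean(0));
```

```text
0.07 2399; 0.08 147; 0.09 104; 0.1 60; 0.11 45; 0.12 45; 0.13 41; 0.14 15; 0.15 57; 0.16 16; 0.17 1230; 0.18 2173; 0.19 37; 0.2 44; 0.21 72; 0.22 185; 0.23 995; 0.24 0; 0.25 0; 
roll 1049 [0.57111804 0.22326727 0.23456578] [0.59462316 0.25467626 0.23942626] ((572.6319580078125, 223.98822021484375), (63.44776153564453, 19.7844295501709), 60.660675048828125) [[548.46454 201.18047]
 [565.71124 191.48647]
 [596.7994  246.79597]
 [579.5527  256.49   ]]
axes [0.4882823  0.87251348 0.01733843] 60.767435701202814
lid 3217 [0.61321976 0.19593153 0.1817016 ]
lid fit (array([0.60883739, 0.20365502]), 46, np.float64(0.002786062723551539))
pan 2424 [0.56288482 0.20154305 0.07791878]
wire 270 [0.57514386 0.21335251 0.21738275]
```

```bash
python3 -m handwheel '[[0,0.5,1.3,0,9.5],[0,1,2.6,-3,19],[0,1.5,3.9,-6,28.5],[0,1.5,3.9,-10,38],[0,1.5,3.9,-12,47.5],[0,1.5,3.9,-14,47.5],[0,1.5,3.9,-14,47.5]]' 10
python3 - <<'E'
from h import *
s=get_state(); print(s['joints'],s['tcp_pos'],s['eef_rot'])
E
```

```text
time_s: 4.7
tcp_pos: [0.5725, 0.2213, 0.2455]
eef_rot: [179.9, -0.1, -119.5]
contact_force: [0.8, -0.4, 0.6]
gripper_width: 0.0877
gripper_force: 0.0
[ 3.93379307e+01  1.42755260e+01 -5.68589992e+00 -1.08090294e-02
 -7.01894613e+01 -6.88626258e+01] [0.57250881 0.22132384 0.24548238] [ 1.79936113e+02 -1.37071915e-01 -1.19528295e+02]
```

```bash
python3 -m handwheel '[[0,0,0.3,-2,0],[0,0,0.3,-4,0],[0.6,0,0.3,-4,0],[0.6,0,0.3,-4,0],[0.6,0,0.3,-4,0],[0.6,0,0.3,-4,0]]' 10 && python3 -m handwheel '[[0.6,0.8,-0.4,0.2,0],[0.6,1.6,-0.9,0.5,0],[0.6,2.4,-1.35,0.8,0],[0.6,3.2,-1.8,1.2,0],[0.6,3.6,-2,1.6,0],[1,3.6,-2,1.6,0],[1,3.6,-2,1.6,0],[1,3.6,-2,1.6,0]]' 10 && python3 -m handwheel '[[1,0,0,0,0],[1,0,0,0,0],[1,0,0,0,0]]' 40
```

```text
time_s: 5.45
tcp_pos: [0.5731, 0.2266, 0.2073]
eef_rot: [-180.0, 0.1, -119.4]
contact_force: [0.1, 0.6, -0.0]
gripper_width: 0.0532
gripper_force: 0.0
time_s: 6.45
tcp_pos: [0.6086, 0.2066, 0.2225]
eef_rot: [180.0, -0.0, -119.4]
contact_force: [0.2, -0.0, -0.1]
gripper_width: 0.0194
gripper_force: 10.0
time_s: 6.82
tcp_pos: [0.6086, 0.2066, 0.2225]
eef_rot: [180.0, -0.0, -119.4]
contact_force: [-0.4, 0.5, -0.6]
gripper_width: 0.019
gripper_force: 40.0
```

```bash
python3 -m handwheel '[[1,0,0,0.5,0],[1,0,0,1,0],[1,0,0,2,0],[1,0,0,4,0],[1,0,0,6.5,0],[1,0,0,9,0],[1,0,0,10,0],[1,0,0,10,0]]' && python3 -m handwheel '[[1,0,-3,0,6],[1,0,-8,0,12],[1,0,-13,0,18],[1,0,-18,0,24],[1,0,-23,0,30],[1,0,-28,0,36],[1,0,-32,0,41],[1,0,-35,0,41]]' && python3 -m handwheel '[[1,-0.5,-1.5,0,0],[1,-1.9,-3.6,0,0],[1,-1.9,-3.6,0,0],[1,-1.9,-3.6,0,0],[1,-1.9,-3.6,0,0],[1,-1.9,-3.6,0,0],[1,-1.9,-3.6,0,0],[1,-1.9,-3.6,0,0]]'
python3 - <<'E'
from h import *
for cam in ['side','wrist','top']:
    im,d,c,M=shot(cam,'h_'+cam); W=cloud(d,c,M); np.savez(f'h_{cam}.npz',W=W,im=im)
    print(cam,c['fx'],M[:3,3])
    o=finder.cut_out(cam,'pail')[:1]
    for o in o: print(o['p'],o['pixel'],o['region'].sum(),np.nanmedian(W[o['region']],0)); np.save(f'hr_{cam}.npy',o['region'])
a=cv2.imread('pics/h_side.png')[100:260,230:430]; b=cv2.imread('pics/h_wrist.png')[100:330,130:510]
a=cv2.resize(a,(500,400)); b=cv2.resize(b,(300,182)); cv2.imwrite('pics/h_c.png',np.hstack([a,cv2.copyMakeBorder(b,0,218,0,0,0)]))
E
```

```text
time_s: 7.82
tcp_pos: [0.6089, 0.2067, 0.323]
eef_rot: [-180.0, 0.1, -119.4]
contact_force: [0.1, 0.0, -6.7]
gripper_width: 0.0186
gripper_force: 40.0
time_s: 8.82
tcp_pos: [0.608, -0.1452, 0.3209]
eef_rot: [179.9, 0.0, -78.4]
contact_force: [-0.5, 0.3, -7.1]
gripper_width: 0.0189
gripper_force: 40.0
time_s: 9.82
tcp_pos: [0.5899, -0.1793, 0.3225]
eef_rot: [180.0, 0.0, -78.4]
contact_force: [1.2, -0.3, -6.0]
gripper_width: 0.0189
gripper_force: 40.0
side 395.96068906618206 [0.33531509 0.98886839 0.82738001]
0.96 [317.4, 144.4] 1170 [ 0.5914248  -0.14875752  0.24849582]
wrist 303.1630655086511 [ 0.60305306 -0.24482837  0.48059984]
top 488.55025792304116 [ 0.30768065 -0.01090394  1.82480105]
0.7 [368.5, 198.3] 266 [ 0.57720456 -0.14788873  0.27579033]
```

View pics/h_c.png

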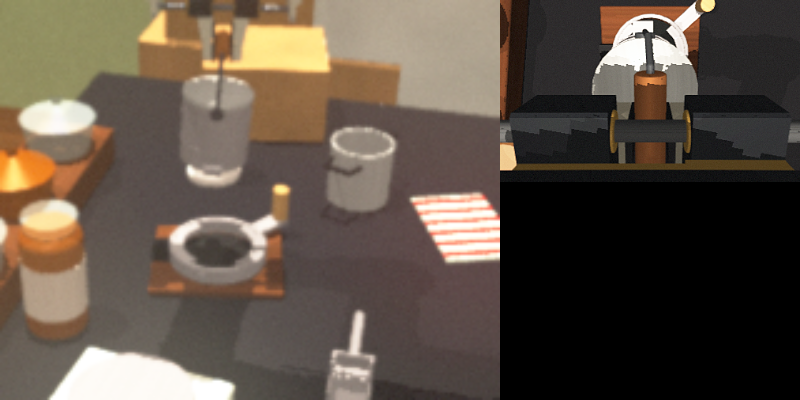

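The side crop shows the pail hanging at about (217,130), leaning slightly, with the dock empty below it. I'll measure the lean by fitting the lid plane and a cylinder model.

Run:
```python
from h import *
from scipy.optimize import least_squares
th=np.radians(11.7); X=np.array([np.cos(th),np.sin(th),0]); Y=np.array([-np.sin(th),np.cos(th),0])
roll=np.array([.5899,-.1793,.3415])
data={}
for cam in ['wrist','side','top']:
    f=np.load(f'h_{cam}.npz'); W=f['W'].reshape(-1,3); im=f['im'].reshape(-1,3).astype(int)
    g=(im.max(1)-im.min(1)<35)&~np.isnan(W[:,0])
    L=np.c_[(W-roll)@X,(W-roll)@Y,W[:,2]-roll[2]]
    m=g&(np.hypot(L[:,0],L[:,1])<.075)&(L[:,2]>-.19)&(L[:,2]<-.04); data[cam]=L[m]
    Q=L[m]; print(cam,m.sum())
    q=Q[(np.abs(Q[:,0])<.045)&(np.abs(Q[:,1])<.045)&(Q[:,2]>-.075)&(Q[:,2]<-.04)]
    if len(q)>50:
        s=least_squares(lambda p:p[0]+p[1]*q[:,0]+p[2]*q[:,1]-q[:,2],[-.06,0,0],loss='soft_l1',f_scale=.001); print(' lid',len(q),s.x[0],'slope deg x,y',np.degrees(np.arctan(s.x[1:])))
# model: pivot p=(a,0.., -.075*cos b), lean phi about y; surfaces: lid top plane, side cylinder
for cams in (['side'],['wrist'],['side','wrist']):
    L=np.vstack([data[c] for c in cams])
    def res(p):
        px,py,pz,phi=p; d=L-np.array([px,py,pz]); c,s=np.cos(phi),np.sin(phi)
        x=c*d[:,0]-s*d[:,2]; z=s*d[:,0]+c*d[:,2]; y=d[:,1]
        r=np.hypot(x,y); top=np.hypot(np.maximum(r-.0475,0),z-.018)
        side=np.hypot(r-.0465,np.maximum(z-.018,0)+np.maximum(-.088-z,0))
        return np.minimum(np.abs(top),np.abs(side))
    best=min((least_squares(res,[0,0,-.075,f],loss='soft_l1',f_scale=.001) for f in np.radians([-12,-6,0,6,12])),key=lambda s:s.cost)
    print(cams,len(L),best.x[:3],'phi deg',np.degrees(best.x[3]),best.cost, np.median(best.fun))
```

```text
wrist 7274
 lid 6203 -0.05923609984883866 slope deg x,y [3.81105147 6.03544924]
side 942
 lid 260 -0.06031833678865159 slope deg x,y [ 3.72318875 -8.04058908]
top 261
 lid 156 -0.06281313464341458 slope deg x,y [ 3.90082532 -0.38038473]
['side'] 942 [ 0.00631638 -0.00386876 -0.07801119] phi deg -2.9800701330431068 0.0014167450247940213 0.0015067657865812413
['wrist'] 7274 [ 0.00441326 -0.00151067 -0.07854515] phi deg -3.21715804389398 0.009151185670078475 0.0015432166236186325
['side', 'wrist'] 8216 [ 0.00480387 -0.00233323 -0.07859623] phi deg -3.354780703735618 0.010909623818416566 0.0016711502855869583
```

```bash
cat > lean.py <<'E'
from h import *
from scipy.optimize import least_squares
import sys
th=np.radians(11.7); X=np.array([np.cos(th),np.sin(th),0]); Y=np.array([-np.sin(th),np.cos(th),0]); seat=np.array([.590,-.179,.014])
s0=get_state(); roll=np.array(s0['tcp_pos'])+[0,0,.019]; print('tcp',s0['tcp_pos'],s0['contact_force'])
for cam in ['side','wrist']:
    im,d,c,M=shot(cam,f'{sys.argv[1]}_{cam}'); W=cloud(d,c,M).reshape(-1,3); im=im.reshape(-1,3).astype(int)
    g=(im.max(1)-im.min(1)<35)&~np.isnan(W[:,0]); L=np.c_[(W-roll)@X,(W-roll)@Y,W[:,2]-roll[2]]
    m=g&(np.hypot(L[:,0],L[:,1])<.075)&(L[:,2]>-.19)&(L[:,2]<-.04)&(W[:,2]>.045); L=L[m]
    def res(p):
        px,py,pz,phi=p; d=L-np.array([px,py,pz]); c,s=np.cos(phi),np.sin(phi)
        x=c*d[:,0]-s*d[:,2]; z=s*d[:,0]+c*d[:,2]; r=np.hypot(x,d[:,1])
        return np.minimum(np.hypot(np.maximum(r-.0475,0),z-.018),np.hypot(r-.0465,np.maximum(z-.018,0)+np.maximum(-.088-z,0)))
    b=min((least_squares(res,[0,0,-.075,f],loss='soft_l1',f_scale=.001) for f in np.radians([-8,-3,0,3,8])),key=lambda s:s.cost)
    px,py,pz,phi=b.x; foot=roll+X*(px-.088*np.sin(phi))+Y*py+[0,0,pz-.088*np.cos(phi)]
    e=foot-seat; print(cam,len(L),np.round(b.x[:3],4),'lean',np.degrees(phi),'foot-seat in dock axes mm',np.round(1000*np.array([e@X,e@Y,e[2]]),1))
E
python3 -m handwheel '[[1,-0.5,0,-1.5,0],[1,-1,0,-4,0],[1,-1,0,-7,0],[1,-1,0,-9.5,0],[1,-1,0,-11,0],[1,-1,0,-11.5,0],[1,-1,0,-11.5,0],[1,-1,0,-11.5,0]]' && python3 lean.py d1
```

```text
time_s: 11.12
tcp_pos: [0.5805, -0.1796, 0.2086]
eef_rot: [-179.9, -0.0, -78.4]
contact_force: [-1.0, 0.3, -6.0]
gripper_width: 0.0188
gripper_force: 40.0
tcp [ 0.58045614 -0.1795753   0.2086154 ] [-0.99195125  0.26936151 -5.96272982]
side 907 [ 0.0065 -0.0038 -0.078 ] lean -2.3226776890826946 foot-seat in dock axes mm [ 0.6 -2.4 47.7]
wrist 7250 [ 0.0044 -0.0016 -0.0787] lean -2.4899904681964378 foot-seat in dock axes mm [-1.3 -0.2 47. ]
```

```bash
python3 -m handwheel '[[1,0,0.1,-1,0],[1,0,0.1,-2,0],[1,0,0.1,-2.8,0],[1,0,0.1,-3.4,0],[1,0,0.1,-3.8,0],[1,0,0.1,-4.1,0],[1,0,0.1,-4.1,0]]' && python3 -m handwheel '[[1,0,0,-0.1,0],[1,0,0,-0.2,0],[1,0,0,-0.3,0],[1,0,0,-0.4,0],[1,0,0,-0.5,0],[1,0,0,-0.6,0],[1,0,0,-0.6,0]]' && python3 lean.py d2
```

```text
time_s: 12.1
tcp_pos: [0.5798, -0.1785, 0.1664]
eef_rot: [180.0, 0.0, -78.4]
contact_force: [0.2, -0.2, -6.5]
gripper_width: 0.019
gripper_force: 40.0
time_s: 12.98
tcp_pos: [0.5798, -0.1785, 0.1605]
eef_rot: [180.0, 0.0, -78.4]
contact_force: [-0.6, 0.4, -5.7]
gripper_width: 0.0188
gripper_force: 40.0
tcp [ 0.57978637 -0.17846919  0.16045069] [-0.55257215  0.35433977 -5.68590074]
side 711 [ 0.0063 -0.0034 -0.0781] lean -2.148265083101144 foot-seat in dock axes mm [-0.3 -0.8 -0.6]
wrist 6927 [ 0.0045 -0.0003 -0.0784] lean -2.4759846223302007 foot-seat in dock axes mm [-1.6  2.3 -0.9]
```

```bash
python3 -m handwheel '[[1,0,0,-0.1,0],[1,0,0,-0.15,0],[1,0,0,-0.2,0],[1,0,0,-0.2,0]]' && python3 -m handwheel '[[1,0,0,-0.1,0],[1,0,0,-0.15,0],[1,0,0,-0.2,0],[1,0,0,-0.2,0]]'; python3 lean.py d3
```

```text
time_s: 13.58
tcp_pos: [0.5807, -0.1785, 0.1593]
eef_rot: [-179.9, -0.0, -78.4]
contact_force: [2.6, 0.5, -1.1]
gripper_width: 0.0186
gripper_force: 40.0
time_s: 14.08
tcp_pos: [0.5816, -0.1783, 0.1584]
eef_rot: [-179.8, -0.1, -78.4]
contact_force: [2.7, 3.4, 7.5]
gripper_width: 0.019
gripper_force: 40.0
tcp [ 0.58159037 -0.17831356  0.15835583] [2.71519638 3.35309631 7.54673446]
side 685 [ 0.008  -0.0033 -0.0781] lean 0.590127393981809 foot-seat in dock axes mm [-1.  -0.9 -2.8]
wrist 6887 [ 0.0059 -0.0001 -0.0782] lean -0.6471119452890662 foot-seat in dock axes mm [-1.2  2.3 -2.8]
```

The pail is upright and at seat height, with its weight now off the arm. I'll ease off, release, rise and check.

```bash
python3 -m handwheel '[[1,0,0,0.15,0],[1,0,0,0.15,0],[0.5,0,0,0.15,0],[0,0,0,0.15,0],[0,0,0,0.15,0],[0,0,0,0.15,0],[0,0,0,0.15,0]]' 10 && python3 -m handwheel '[[0,0,0,1.5,0],[0,0,0,4.5,0],[0,0,0,9,0],[0,0,0,13,0],[0,-2,-1,15,0],[0,-2,-1,15,0]]' && python3 lean.py d4
python3 - <<'E'
from h import *
im,d,c,M=shot('side'); o=(150,235,240,400); a=im[150:235,270:380,::-1]; W=cloud(d,c,M)
b=cv2.imread('pics/d4_wrist.png')
cv2.imwrite('pics/d4c.png',np.hstack([cv2.resize(a,(390,300),interpolation=cv2.INTER_CUBIC),cv2.resize(b,(400,300))[:, :]]))
E
```

```text
time_s: 15.05
tcp_pos: [0.5798, -0.1785, 0.158]
eef_rot: [180.0, 0.0, -78.4]
contact_force: [0.3, -0.6, -0.5]
gripper_width: 0.0639
gripper_force: 0.0
time_s: 15.8
tcp_pos: [0.5591, -0.1892, 0.3109]
eef_rot: [-179.8, -0.1, -78.4]
contact_force: [0.3, -0.0, -0.3]
gripper_width: 0.0878
gripper_force: 0.0
tcp [ 0.5590991  -0.18922257  0.31090763] [ 0.31424497 -0.04515086 -0.28045098]
side 17 [-0.0235  0.0545 -0.1274] lean -3.962729545607111 foot-seat in dock axes mm [-49.8  50.8 100.7]
wrist 231 [ 0.0303  0.0043 -0.1797] lean -91.15469126933549 foot-seat in dock axes mm [ 86.    0.5 138. ]
```

View pics/d4c.png

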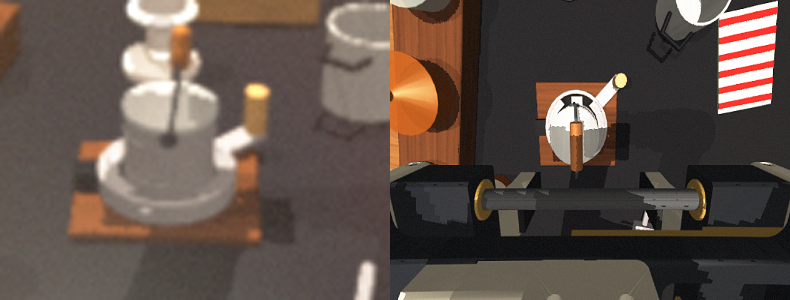

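The side crop shows the pail standing upright inside the collar with the bail up. The wrist half shows it centred, with the post at (620,80). I'll check the lid height numerically and move above the post.

```bash
python3 -m handwheel '[[0,-1,-2.2,0,-9.4],[0,-2,-4.4,0,-18.8],[0,-3,-6.6,0,-28.2],[0,-4.2,-9.2,0,-37.6],[0,-4.2,-9.2,0,-47],[0,-4.2,-9.2,-3,-47],[0,-4.2,-9.2,-3,-47]]'
python3 - <<'E'
from h import *
s=get_state(); print(s['tcp_pos'],s['eef_rot'],s['joints'])
im,d,c,M=shot('wrist','p1'); W=cloud(d,c,M); x,y,z=W[...,0],W[...,1],W[...,2]
c0=np.array([.590,-.179]); rr=np.hypot(x-c0[0],y-c0[1])
im2,d2,c2,M2=shot('top'); V=cloud(d2,c2,M2); 
for n,U in (('wrist',W),('top',V)):
    rr=np.hypot(U[...,0]-.59,U[...,1]+.179)
    q=U[(rr<.05)&(U[...,2]>.10)&(U[...,2]<.15)]
    if len(q)>20: A=np.c_[np.ones(len(q)),q[:,:2]-c0]; p=np.linalg.lstsq(A,q[:,2],rcond=None)[0]; print(n,'lid',len(q),np.median(q[:,2]),np.degrees(p[1:]),cv2.minEnclosingCircle((1000*q[:,:2]).astype(np.float32)))
    q=U[(rr>.1)&(rr<.15)&(U[...,2]>.07)&(U[...,2]<.09)]
    if len(q): p=q.mean(0); print(n,'post',len(q),p,(q.max(0)+q.min(0))/2,np.degrees(np.arctan2(p[1]+.179,p[0]-.59))%360,np.hypot(p[0]-.59,p[1]+.179))
E
```

```text
time_s: 16.82
tcp_pos: [0.5163, -0.2799, 0.2748]
eef_rot: [179.7, -0.1, -125.4]
contact_force: [-0.0, 0.1, -0.8]
gripper_width: 0.0877
gripper_force: 0.0
[ 0.5162791  -0.27990269  0.27482237] [ 1.79651203e+02 -1.13210312e-01 -1.25396658e+02] [-9.43698190e+00  1.09761129e+01 -6.13060455e+00 -5.31483588e-02
 -7.32564494e+01 -2.59445480e+01]
wrist lid 1670 0.11809634902851213 [0.64927334 1.75579866] ((587.9336547851562, -177.98629760742188), 48.12590408325195)
wrist post 327 [ 0.51601686 -0.28174541  0.08104835] [ 0.51669665 -0.28077975  0.07712406] 234.2437460850302 0.12661013095810503
top lid 85 0.1150130084084191 [6.46060219 8.92211145] ((557.7393798828125, -200.701171875), 27.85552406311035)
top post 5 [ 0.52120463 -0.28838942  0.08388524] [ 0.52180085 -0.28896564  0.08366919] 237.8340762219672 0.12922402654819193
```

The lid is level at about 0.118 m, so the pail is home. Now I'll lower around the post.

```bash
python3 -m handwheel '[[0,0.05,-0.1,-5,0],[0,0.05,-0.1,-10,0],[0,0.05,-0.1,-15,0],[0,0.05,-0.1,-19,0],[0,0.05,-0.1,-22,0],[0.5,0.05,-0.1,-22.8,0],[0.67,0.05,-0.1,-22.8,0],[0.67,0.05,-0.1,-22.8,0]]' 10 && python3 -m handwheel '[[0.67,0,0,0,0],[0.67,0,0,0,0],[0.67,0,0,0,0]]'
python3 - <<'E'
import numpy as np
from plant import get_state
s=get_state(); print(s['tcp_pos'])
for a0,c in ((234.6,8),(190.6,8)):
    P=lambda a:12.5*np.array([np.cos(np.radians(a)),np.sin(np.radians(a))])
    print([[.67,*np.round(P(a0-5.5*k)-P(a0),1).tolist(),0,-5.5*k] for k in range(1,9)])
a=146.6; print([[*np.round(P(a-k)-P(a),2).tolist(),-k] for k in (1,2,3)], P(a)-P(234.6))
E
```

```text
time_s: 17.92
tcp_pos: [0.5196, -0.2817, 0.0517]
eef_rot: [-179.9, 0.0, -125.4]
contact_force: [0.1, 0.2, 0.5]
gripper_width: 0.0631
gripper_force: 0.0
time_s: 18.3
tcp_pos: [0.5185, -0.2815, 0.0504]
eef_rot: [-180.0, 0.0, -125.4]
contact_force: [0.2, -0.1, 0.4]
gripper_width: 0.0335
gripper_force: 0.0
[ 0.5184576  -0.28148464  0.05040905]
[[0.67, -0.9, 0.7, 0, -5.5], [0.67, -1.8, 1.6, 0, -11.0], [0.67, -2.6, 2.5, 0, -16.5], [0.67, -3.3, 3.5, 0, -22.0], [0.67, -3.9, 4.5, 0, -27.5], [0.67, -4.4, 5.6, 0, -33.0], [0.67, -4.8, 6.7, 0, -38.5], [0.67, -5.0, 7.9, 0, -44.0]]
[[0.67, -0.2, 1.2, 0, -5.5], [0.67, -0.2, 2.4, 0, -11.0], [0.67, -0.1, 3.6, 0, -16.5], [0.67, 0.0, 4.8, 0, -22.0], [0.67, 0.3, 5.9, 0, -27.5], [0.67, 0.7, 7.1, 0, -33.0], [0.67, 1.2, 8.1, 0, -38.5], [0.67, 1.9, 9.2, 0, -44.0]]
[[0.12, 0.18, -1], [0.25, 0.36, -2], [0.37, 0.54, -3]] [-3.19458364 17.0701067 ]
```

```bash
python3 -m handwheel '[[0.67,-0.9,0.7,-0.2,-5.5],[0.67,-1.8,1.6,-0.4,-11],[0.67,-2.6,2.5,-0.4,-16.5],[0.67,-3.3,3.5,-0.4,-22],[0.67,-3.9,4.5,-0.4,-27.5],[0.67,-4.4,5.6,-0.4,-33],[0.67,-4.8,6.7,-0.4,-38.5],[0.67,-5,7.9,-0.4,-44]]' && python3 -m handwheel '[[0.67,-0.2,1.2,0,-5.5],[0.67,-0.2,2.4,0,-11],[0.67,-0.1,3.6,0,-16.5],[0.67,0,4.8,0,-22],[0.67,0.3,5.9,0,-27.5],[0.67,0.7,7.1,0,-33],[0.67,1.2,8.1,0,-38.5],[0.67,1.9,9.2,0,-44]]' && python3 -m handwheel '[[0.67,0.1,0.15,0,-0.5],[0.67,0.2,0.3,0,-1],[0.67,0.3,0.45,0,-1.5],[0.67,0.3,0.45,0,-1.5]]'
```

```text
time_s: 19.3
tcp_pos: [0.4681, -0.2023, 0.0463]
eef_rot: [-180.0, -0.0, -169.6]
contact_force: [-0.8, -1.8, 1.0]
gripper_width: 0.029
gripper_force: 0.6
time_s: 20.3
tcp_pos: [0.4871, -0.1103, 0.0462]
eef_rot: [-180.0, -0.0, 146.4]
contact_force: [-0.4, -0.1, 0.7]
gripper_width: 0.0288
gripper_force: 0.6
time_s: 20.8
tcp_pos: [0.4879, -0.1091, 0.046]
eef_rot: [-179.7, -0.1, 145.2]
contact_force: [-3.0, -22.3, 3.9]
gripper_width: 0.0297
gripper_force: 10.0
```

```bash
python3 -m handwheel '[[0.67,-0.3,-0.45,0,1.5],[0.5,-0.3,-0.45,0,1.5],[0,-0.3,-0.45,0,1.5],[0,-0.3,-0.45,0,1.5],[0,-0.3,-0.45,0,1.5],[0,-0.3,-0.45,4,1.5],[0,-0.3,-0.45,9,1.5],[0,-0.3,-0.45,15,1.5]]' && python3 -m handwheel '[[0,-3,-3,6,0],[0,-6,-6,8,0],[0,-6,-6,8,0],[0,-6,-6,8,0]]'
python3 - <<'E'
from h import *
im,d,c,M=shot('wrist','p2'); U=cloud(d,c,M); c0=np.array([.590,-.179])
rr=np.hypot(U[...,0]-.59,U[...,1]+.179)
q=U[(rr<.05)&(U[...,2]>.10)&(U[...,2]<.15)]
A=np.c_[np.ones(len(q)),q[:,:2]-c0]; p=np.linalg.lstsq(A,q[:,2],rcond=None)[0]; print('lid',len(q),np.median(q[:,2]),np.degrees(p[1:]),cv2.minEnclosingCircle((1000*q[:,:2]).astype(np.float32)))
q=U[(rr>.1)&(rr<.15)&(U[...,2]>.07)&(U[...,2]<.09)]; p=q.mean(0); a=np.degrees(np.arctan2(p[1]+.179,p[0]-.59))%360; print('post',len(q),p,a,'collar rad',np.radians(236.7-a))
a,_,_,_=shot('side'); cv2.imwrite('pics/p2c.png',np.hstack([cv2.resize(a[130:250,260:420,::-1],(400,300)),cv2.resize(im[:,:,::-1],(400,300))]))
E
```

```text
time_s: 21.8
tcp_pos: [0.4866, -0.1104, 0.197]
eef_rot: [-179.9, -0.1, 146.6]
contact_force: [2.3, 0.1, -0.8]
gripper_width: 0.0868
gripper_force: 0.0
time_s: 22.3
tcp_pos: [0.4272, -0.1703, 0.2758]
eef_rot: [180.0, -0.0, 146.6]
contact_force: [-0.3, 0.6, -0.6]
gripper_width: 0.0877
gripper_force: 0.0
lid 1676 0.11818859968587012 [3.01029239 2.61884768] ((584.369384765625, -180.30165100097656), 43.261600494384766)
post 330 [ 0.48397929 -0.11092545  0.08066463] 147.29599540408776 collar rad 1.5603942446668109
```

View pics/p2c.png

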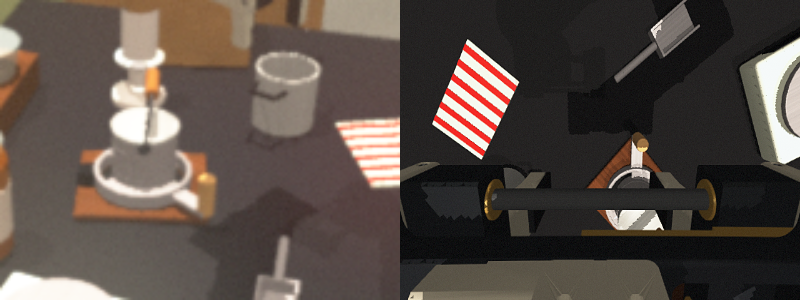

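The side crop shows the post swung round to (207,195) with the pail upright in the collar at (145,150). The collar reads 1.56 rad, which is at its stop, and the gripper is clear.

```bash
python3 -c "
from plant import r; print(r.close_job())"
```

```text
the job is handed in; nothing more can be done
None
```

The pail sits upright and fully home in the dock (lid level at about 118 mm), the collar is turned to its stop (measured 1.56 rad), and the job was handed in at about 22 s with the gripper clear.

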